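# Hang the drilling jig on the revolving jig tree

## Robot

A 6-joint arm with a two-finger parallel gripper is mounted at the origin on a cart in front of the work surface, level with it; the furniture and walls round the work are solid. World frame = base frame: x ahead of the robot, y to its left, z up, the work surface at z = 0. Lengths are in mm, angles in rad, forces in N, time in s.
With the tool pointing down it reaches from about 275 to 1000 mm from the base axis. Payload 8.4 kg.
Tool frame: the origin (TCP) lies on the centre line of the jaws, within the pads' length; the fingertips stand r.tip_reach ahead of it and the grasp point (between the pads) lies 11 mm behind it (r.tip_reach is the distance from the TCP to the fingertips, in mm); z points along the fingers, y is the line along which they close (so a half turn about z gives the same grasp; the last joint's range is limited). The gripper opens to 85 mm and grips with 20 to 120 N. Pads are 22 mm wide; open, the fingers measure 114 mm over their backs; the gripper's body (76 mm by 85 mm) begins 54 mm behind the grasp point. The pads swing forward as they close: fully open they stand 13 mm farther back than shut.
Start: joints at [1.229, 0.353, 1.633, -0, 1.155, -0.002], TCP at [208.31, 589.266, 239.281] pointing down, gripper open.
Joint ranges: [-2.63, 2.63], [-0.92, 2.1], [0.06, 2.66], [-1.3, 4.44], [0, 2.69], [-3.02, 3.02]. Speed limits (rad/s): [2.22, 2.22, 2.79, 3.14, 3.14, 3.14].

## Interface

Orientations are given as [roll, pitch, yaw] about the fixed x, y, z axes, in that order (R = Rz(yaw) Ry(pitch) Rx(roll)).
In Python, from rig import r gives the robot as it stands.
- The arm moves only by the tool carry_out, never from a script. Its argument "targets" is a list of rows, each an object with "dp": the shift along the tool's x, y, z in mm, a list of three; "yaw": the turn about the tool's z in degrees. A call has 1 to 12 rows; each row is the pose to reach, as a shift and turn from the pose commanded when the call began, along the tool's axes at that moment; what a row does not reach only later rows make up. A row lasts 1/8 s, in which the tool goes at most 62.5 mm and 10.7 degrees, less where a joint would pass 70% of its speed; a pose out of reach is approached as far as the arm can. A call with a gripper value outside its range is refused whole. "fingers" is the opening, from -1 (shut) to 1 (fully open), so that 0 is half open, set as the call begins (left out, the last holds). The fingers move at their own pace and stop on an object; "grip_force" is the grip in N (left out, the last holds). Time passes only in rows, so rows that repeat a pose let the fingers close. It gives the time, the measured TCP pose, the force, the opening and the grip force at its end, in the units of the state.
- r.sense(): the state, without advancing time (a new reading comes with each control period).
- r.grab_frame(name): name is "scene" or "side" or "wrist"; returns the picture (420x560x3 uint8, red, green, blue); there is no depth.
- r.get_calibration(name): a dict with "fx", "fy", "cx", "cy" (pixels), "rvec" (rotation vector, rad) and "tvec" (3), from world to camera coordinates, as OpenCV has them. Camera axes: x right, y down, z forward; pixel columns grow to the right and rows downward; lengths in mm; the calibration is good to about 2 mm. A picture is of the moment at which its call begins: read the wrist's pose just before it. get_calibration takes no time and is no camera call; for the wrist camera it gives the pose at the moment of the call.
- r.sign_off(): hands the job in; it is judged then, once.
The state is a dict: "clock": time; "qpos": joint angles; "qvel": joint speeds; "joint_efforts": joint torques, N m; "eef_pos": TCP position; "tcp_rot": TCP orientation; "contact_force": force on the tool from outside, world axes, zero at the start; "wrist_torque": the same for the moment, N m; "opening": opening from 0.0 (shut) to 1.0 (fully open); "grasp_force": force on a finger pad.
Only numpy, scipy, OpenCV 4.12 (cv2) and the standard library are available. Lean on these libraries where they do the work, as an engineer would, in place of code of your own. Each camera call takes 0.05 s, during which the arm holds its last target. There are 200 camera calls.

## Task

Turn the revolving jig tree by its top knob or a branch until its free branch stands over the red pointer on the base, then hang the loose drilling jig on that branch and push it straight in, kept upright and square against the blue sleeve, until the sleeve is fully home against its stop. Push gently: never force the jig against the tree. Let go, leaving it hanging there with the branch still over the pointer, and leave the battery, torch and red box alone.

Things in the scene. Friction and masses are not known exactly. Their poses are not given: they have to be found in the camera images.
- rack: Fixed round base of the jig tree, dark steel, 124 mm across, 20 mm high; origin at the centre of its underside on the worktop, on the tree's vertical turning axis. Its -x axis is the direction of the red pointer in front of it (pointer end 102 mm from the axis). Stands at varying places, turned up to 0.3 rad.
- tree (a joint): Angle (rad) of the turning tree on the base, counter-clockwise positive from above. At 0, and equally at 6.283, the free branch is over the red pointer. Turns between -1.0 and 7.3; a brake (0.15 N m) holds it where it is left. Four level branches at right angles, 110 mm up; three carry fixed jigs like the loose one (centred 81 mm from the axis, tops at 169 mm up).
- knob (a point): Centre of the tree's round black ribbed top knob, on the turning axis, 156 mm above the worktop. The knob is 32 mm in diameter and 32 mm tall and turns the whole tree.
- branch_tip (a point): Outer end of the free steel branch, on its centre line, 130 mm from the turning axis and 110 mm up. Its frame turns with the tree: +x runs along the branch inward to the turning axis, z up. The last 4 mm are a black tip 14.4 mm in diameter; the branch behind it is 12 mm.
- sleeve (a joint): How far (m) the blue sleeve (30 mm in diameter, 10 mm long) on the free branch is pushed inward: 0 to 0.015 (home on the stop ring). Starts at 0 to 0.005, drags with about 4.5 N, stays where left. The stop ring's setting is unknown: at 0 the sleeve's outer face is 24 to 44 mm inward of the branch end. Once home the force rises at once; the tree takes 15 N at most.
- jig_grip (a point): Centre of the yellow grip atop the loose drilling jig (about 160 g), 78 mm above its underside. Grip 14 mm (x) by 22 mm (y), 44 mm tall. Below it an aluminium plate 12 mm thick (x), 40 mm wide (y), top 56 mm up, on a foot 30 (x) by 44 (y) by 5 mm; symmetric about the grip's axis. z up, x along the hole through the plate. It stands upright.
- jig_hole (a point): Centre of the jig's through hole, 19 mm in diameter, which runs along the jig's x, 38 mm above its underside and 40 mm below the grip centre. Hung at rest it sits 3.5 mm below the branch's centre line.
- battery: A small battery standing upright near the tree, 14 mm across, 50 mm tall; origin under its centre. Leave it alone.
- torch: A black torch lying on the worktop, 122 mm long, 37 mm wide; origin at the centre of its underside. Leave it alone.
- red_box: A small open red carton, 87 x 122 x 32 mm; origin at the centre of its underside. Leave it alone.

How it is judged:
By the outcome, as a careful person would: the job done as asked, in the order asked, and still so for the second after the job is handed in, with the robot touching nothing.
It also fails if it takes over 64 s, if anything falls off the work surface, if the arm or the gripper's body presses on something with over 40 N, if the wrist force passes 120 N, or if a joint passes its speed limit or range.

## Working session

There is one attempt and no reset: what is moved stays moved. The work goes in short steps, Python scripts to look and compute and a tool call to move; the robot and the scene stay as the last step left them, time stands still between calls to the robot, and variables do not carry over. Pictures are saved under pics/ and viewed, at most 10 in all, crops included, and the job is handed in when it is done.

Besides the shell and the picture viewer there is one more tool, called as name(argument=value, ...), one argument or row to a line, values as JSON. carry_out: Moves the arm, as the interface text tells. Its arguments: {"type":"object","properties":{"targets":{"type":"array","items":{"type":"object","properties":{"dp":{"type":"array","items":{"type":"number"}},"yaw":{"type":"number"}}}},"fingers":{"type":"number"},"grip_force":{"type":"number"}},"required":["targets"]}

```bash
ls; mkdir -p pics; python3 - <<'E'
from rig import r
import cv2,numpy as np
s=r.sense(); print(s, r.tip_reach)
a=r.grab_frame("scene"); b=r.grab_frame("side"); 
for n,i in(("scene",a),("side",b)):
    c=r.get_calibration(n); print(n,c); cv2.imwrite(f"pics/{n}0.png",i[:,:,::-1])
E
```

```text
pics
{'clock': 0.0, 'qpos': array([ 1.22859827e+00,  3.53660415e-01,  1.63415761e+00,  1.48838567e-05,
        1.15518990e+00, -2.37372268e-03]), 'qvel': array([-6.66020961e-04, -1.40713409e-03,  1.16562464e-03, -6.77287558e-04,
        3.37234254e-05,  1.65535291e-04]), 'joint_efforts': array([-2.51067331e-04, -6.05260634e+01, -3.42059112e+01, -9.42732356e-06,
        9.46858112e-03, -1.60190189e-05]), 'eef_pos': array([208.1463541 , 588.81670175, 238.54396741]), 'tcp_rot': array([-3.14017742e+00, -1.69677120e-05,  2.80176229e+00]), 'contact_force': array([ 0.8158679 , -0.29276536,  0.1444484 ]), 'wrist_torque': array([-0.01431939,  0.01538129, -0.00310847]), 'grasp_force': 0.0, 'opening': 0.9983988510056611} 8.0
scene {'fx': 396.7922425203144, 'fy': 396.7922425203144, 'cx': 280.5290671770819, 'cy': 206.0006158219939, 'rvec': array([ 2.25238974, -1.10475514,  0.40780725]), 'tvec': array([-304.68091373,  397.20444265, 1063.57797446])}
side {'fx': 467.6356626790372, 'fy': 467.6356626790372, 'cx': 277.9318213402916, 'cy': 206.9437988344691, 'rvec': array([ 2.40418384, -0.48795112,  0.20377368]), 'tvec': array([-470.41652933,  251.37117801, 1346.86769958])}
```

View pics/scene0.png

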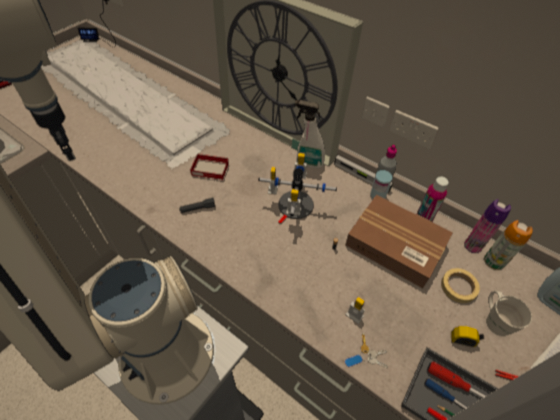

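View pics/side0.png

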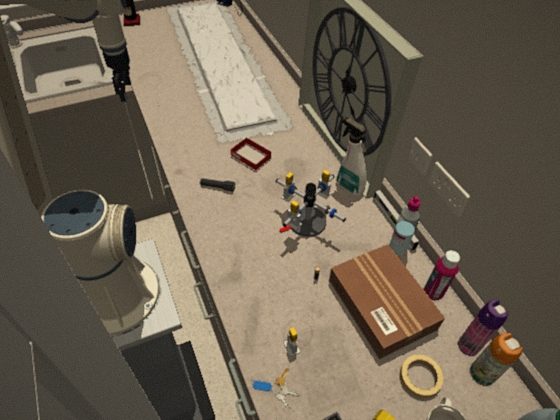

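The scene view shows the tree's knob near (297,172), its free branch ending near (335,190), the pointer at (283,219) and the loose jig at (358,305). In the side view the knob is near (310,190), the branch tip (344,218), the pointer (286,228) and the jig (293,338). I'll enlarge these areas.

```bash
python3 - <<'E'
import cv2,numpy as np
a=cv2.imread("pics/scene0.png");b=cv2.imread("pics/side0.png")
def crop(i,x,y,w,h): return cv2.resize(i[y:y+h,x:x+w],(400,300),interpolation=cv2.INTER_CUBIC)
m=np.vstack([np.hstack([crop(a,245,145,100,75),crop(a,330,285,60,45)]),np.hstack([crop(b,265,165,100,75),crop(b,265,318,60,45)])])
cv2.imwrite("pics/m0.png",cv2.convertScaleAbs(m,alpha=1.6))
E
```

```text
(no output)
```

View pics/m0.png

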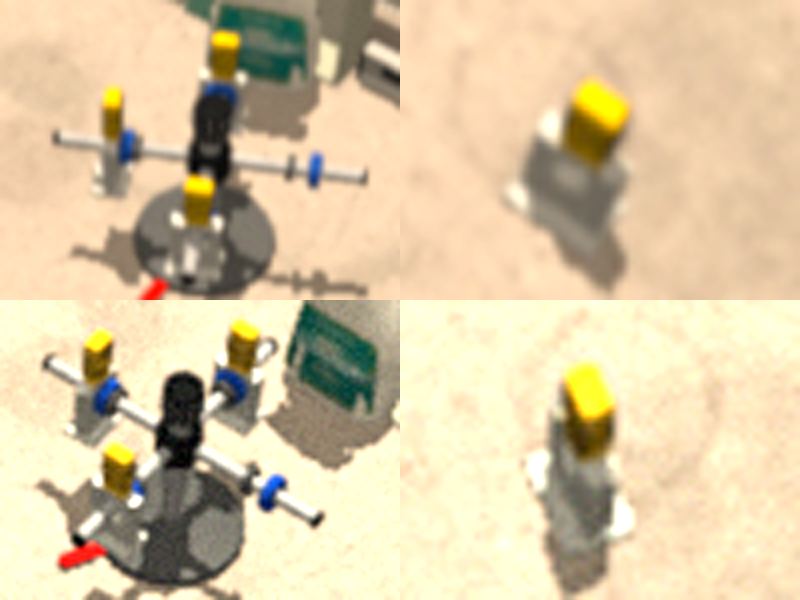

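The enlarged view shows the branch tips, sleeve, knob, pointer and the jig's grip top clearly in both cameras, so I'll triangulate these points.

```bash
cat > h.py <<'E'
import cv2,numpy as np
from rig import r
def PM(c):
    R=cv2.Rodrigues(np.array(c["rvec"]))[0]; t=np.array(c["tvec"]).reshape(3,1)
    K=np.array([[c["fx"],0,c["cx"]],[0,c["fy"],c["cy"]],[0,0,1.]]); return K,R,t
def tri(c1,p1,c2,p2):
    A=[]
    for c,p in((c1,p1),(c2,p2)):
        K,R,t=PM(c); P=K@np.hstack([R,t]); A+= [p[0]*P[2]-P[0],p[1]*P[2]-P[1]]
    A=np.array(A); A/=np.linalg.norm(A[:,:3],axis=1)[:,None]
    X=np.linalg.lstsq(A[:,:3],-A[:,3],rcond=None)[0]
    return X, np.abs(A@np.r_[X,1]).max()
def plane(c,p,z):
    K,R,t=PM(c); d=R.T@np.linalg.inv(K)@np.array([p[0],p[1],1.]); o=(-R.T@t).ravel()
    return o+d*(z-o[2])/d[2]
def proj(c,X):
    K,R,t=PM(c); q=K@(R@np.reshape(X,(3,1))+t); return (q[:2]/q[2]).ravel()
E
python3 - <<'E'
from h import *
np.set_printoptions(precision=1,suppress=True)
S,D=r.get_calibration("scene"),r.get_calibration("side")
T={"knobtop":((298.2,169.5),(310.75,185)),"tip":((336,189.25),(344.25,219.5)),"opp":((259,179.2),(277,180.5)),"griptop":((360.4,298.8),(293.2,329.7))}
for k,(a,b) in T.items(): print(k,*tri(S,a,D,b))
for n,c in(("scene",S),("side",D)):
    i=cv2.imread(f"pics/{n}0.png"); h=cv2.cvtColor(i,cv2.COLOR_BGR2HSV)
    m=((h[:,:,0]<6)|(h[:,:,0]>174))&(h[:,:,1]>170)&(h[:,:,2]>100)
    ys,xs=np.nonzero(m[200:245,250:300]); 
    if len(xs):
        xs+=250;ys+=200; k=xs.argmin(); print(n,"red",len(xs),xs.min(),xs.max(),ys.min(),ys.max(),plane(c,(xs[k],ys[k]),3),plane(c,(xs.mean(),ys.mean()),3))
# base disc in scene: centre pixels from crop
print(plane(S,(245+205/4,145+235/4),20),plane(D,(265+171/4,165+(525-300)/4),20))
for p in((245+136/4,145+235/4),(245+275/4,145+238/4)):print(plane(S,p,20))
E
```

```text
knobtop [629.4  30.6 176.2] 1.8713696237161344
tip [692.4 -80.5 106.2] 0.039310845336046896
opp [569.7 144.7 106.7] 1.0826009570786823
griptop [ 405.4 -340.9  101.7] 0.523194128162686
scene red 32 279 286 215 222 [539.5  36.1   3. ] [550.9  30.8   3. ]
side red 37 280 290 226 231 [533.4  31.9   3. ] [549.1  28.5   3. ]
[621.6  24.3  20. ] [623.1  14.7  20. ]
[584.8  71.2  20. ]
[656.2 -25.2  20. ]
```

carry_out(
  targets=[
    {"dp": [-30, -20, 0]},
    {"dp": [-75, -50, 0]},
    {"dp": [-125, -83, 0]},
    {"dp": [-175, -116, 0]},
    {"dp": [-225, -149, 0]},
    {"dp": [-275, -182, 0]},
    {"dp": [-325, -215, 0]},
    {"dp": [-375, -248, 0]},
    {"dp": [-420, -278, 0]},
    {"dp": [-455, -301, 0]},
    {"dp": [-480, -318, 0]},
    {"dp": [-490, -325, 0]},
  ],
  fingers=1,
)

```text
schema error: expected keys dp, yaw
```

```bash
python3 - <<'E'
from h import *
s=r.sense(); print(s["clock"],s["eef_pos"],s["tcp_rot"],s["qpos"])
c=r.get_calibration("wrist"); print(c, -PM(c)[1].T@PM(c)[2], PM(c)[1])
cv2.imwrite("pics/w1.png",r.grab_frame("wrist")[:,:,::-1])
E
```

```text
0.1 [208.16453771 588.84871618 238.62640865] [-3.14029905e+00 -4.63427768e-06  2.80178662e+00] [ 1.22859452e+00  3.53578308e-01  1.63408480e+00  1.67789717e-06
  1.15522316e+00 -2.39644973e-03]
{'fx': 290.95737637900174, 'fy': 290.95737637900174, 'cx': 276.89816370673293, 'cy': 211.07730674205894, 'rvec': array([-2.33344746, -1.64924347, -0.27517556]), 'tvec': array([-624.00992059,  -42.05950364,  380.64570526])} [[129.05556523]
 [616.58545655]
 [373.11602972]] [[ 3.33859022e-01  9.42622711e-01 -7.60885462e-04]
 [ 8.91314240e-01 -3.15423650e-01  3.25679055e-01]
 [ 3.06752472e-01 -1.09409079e-01 -9.45480076e-01]]
```

View pics/w1.png

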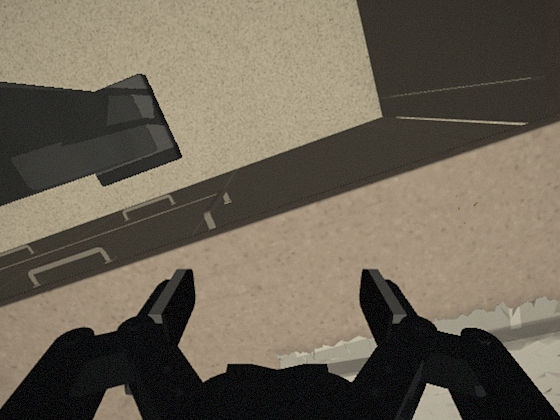

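The call was refused because each row needs a yaw, so the picture is only of the start pose, with the fingertips near (180,280) and (375,280). I'll resend the move.

carry_out(
  targets=[
    {"dp": [-30, -20, 0], "yaw": 0},
    {"dp": [-75, -50, 0], "yaw": 0},
    {"dp": [-125, -83, 0], "yaw": 0},
    {"dp": [-175, -116, 0], "yaw": 0},
    {"dp": [-225, -149, 0], "yaw": 0},
    {"dp": [-275, -182, 0], "yaw": 0},
    {"dp": [-325, -215, 0], "yaw": 0},
    {"dp": [-375, -248, 0], "yaw": 0},
    {"dp": [-420, -278, 0], "yaw": 0},
    {"dp": [-455, -301, 0], "yaw": 0},
    {"dp": [-480, -318, 0], "yaw": 0},
    {"dp": [-490, -325, 0], "yaw": 0},
  ],
  fingers=1,
)

```text
clock: 1.65
eef_pos: [562.5, 118.2, 239.0]
tcp_rot: [-3.141, -0.0, 2.8]
contact_force: [0.3, -0.0, 0.3]
opening: 1.004
grasp_force: 0.0
```

```bash
python3 - <<'E'
from h import *
s=r.sense(); print(s["clock"],s["eef_pos"],s["tcp_rot"],s["qpos"])
c=r.get_calibration("wrist"); np.save("c2.npy",c,allow_pickle=True)
cv2.imwrite("pics/w2.png",r.grab_frame("wrist")[:,:,::-1])
E
```

```text
1.65 [562.53595635 118.24657328 238.99093327] [-3.14133088e+00 -3.35256356e-04  2.80004997e+00] [ 2.04605705e-01  2.76030968e-01  1.74291703e+00 -5.49820429e-05
  1.12306711e+00 -1.02462417e+00]
```

View pics/w2.png

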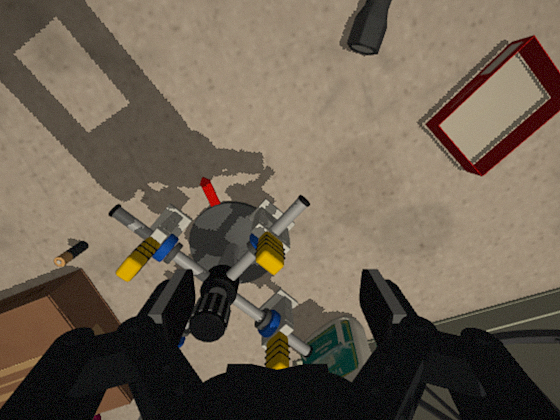

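Wrist view: knob top at about (209,323), visible branch tips at about (115,210), (303,201) and (306,350), pointer from (205,180) to (216,205), and the free branch hidden behind the left finger.

```bash
python3 - <<'E'
from h import *
np.set_printoptions(precision=1,suppress=True)
c=np.load("c2.npy",allow_pickle=True).item()
for p in((115,210),(303,201),(306,350)): print("tip",plane(c,p,110))
print("knob",plane(c,(209,323),172))
i=cv2.imread("pics/w2.png"); h=cv2.cvtColor(i,cv2.COLOR_BGR2HSV)
m=(((h[:,:,0]<6)|(h[:,:,0]>174))&(h[:,:,1]>150)&(h[:,:,2]>90)).astype(np.uint8); m[:, 260:]=0; m[230:]=0
ct=max(cv2.findContours(m,0,1)[0],key=cv2.contourArea); print(cv2.minAreaRect(ct),ct[:,0].T.tolist())
for z in (2,6,10): print(z,plane(c,(205,179),z),plane(c,(217,205),z))
S,D=r.get_calibration("scene"),r.get_calibration("side")
print(tri(S,(298.2,169.5),c,(209,323)),tri(D,(310.75,185),c,(209,323)))
E
```

```text
tip [515.9 -29.9 110. ]
tip [567.7 142.3 110. ]
tip [738.7  90.5 110. ]
knob [623.7  35.2 172. ]
((209.1072235107422, 191.42514038085938), (30.353309631347656, 10.060445785522461), 64.53665161132812) [[202, 201, 201, 201, 201, 200, 200, 201, 202, 202, 202, 203, 203, 204, 204, 205, 205, 206, 206, 207, 207, 208, 208, 209, 209, 210, 210, 210, 211, 212, 213, 214, 215, 216, 217, 218, 219, 219, 219, 218, 218, 217, 217, 216, 216, 215, 215, 214, 214, 214, 213, 213, 212, 212, 211, 211, 210, 210, 209, 208, 207, 206, 205, 204, 203], [178, 179, 180, 181, 182, 183, 184, 185, 186, 187, 188, 189, 190, 191, 192, 193, 194, 195, 196, 197, 198, 199, 200, 201, 202, 203, 204, 205, 206, 206, 205, 205, 204, 204, 204, 204, 203, 202, 201, 200, 199, 198, 197, 196, 195, 194, 193, 192, 191, 190, 189, 188, 187, 186, 185, 184, 183, 182, 181, 180, 180, 179, 179, 178, 178]]
2 [531.   29.9   2. ] [568.9  30.4   2. ]
6 [530.5  31.1   6. ] [567.9  31.6   6. ]
10 [529.9  32.4  10. ] [567.   32.9  10. ]
(array([629.2,  33.7, 171.9]), np.float64(4.342049158644841)) (array([628.9,  33.2, 168.7]), np.float64(2.1831659210079124))
```

carry_out(
  targets=[
    {"dp": [-30, -20, 0], "yaw": 0},
    {"dp": [-65, -42, 0], "yaw": 0},
    {"dp": [-92, -60, 0], "yaw": 0},
    {"dp": [-92, -60, 10], "yaw": 0},
    {"dp": [-92, -60, 20], "yaw": 0},
    {"dp": [-92, -60, 20], "yaw": 0},
  ],
)

```text
clock: 2.45
eef_pos: [627.2, 33.5, 218.0]
tcp_rot: [-3.141, -0.003, 2.803]
contact_force: [-0.2, 0.2, 0.4]
opening: 1.001
grasp_force: 0.0
```

```bash
python3 - <<'E'
from h import *
np.set_printoptions(precision=1,suppress=True)
s=r.sense(); print(s["clock"],s["eef_pos"],s["tcp_rot"])
c=r.get_calibration("wrist"); np.save("c3.npy",c,allow_pickle=True)
i=r.grab_frame("wrist")[:,:,::-1].copy();cv2.imwrite("pics/w3.png",i)
print(proj(c,(629,31,172)),proj(c,s["eef_pos"]), proj(c,(629,31,140)))
E
```

```text
2.45 [627.2  33.5 218. ] [-3.1 -0.   2.8]
[274.9 244.7] [277.7 277.9] [275.2 227.1]
```

View pics/w3.png

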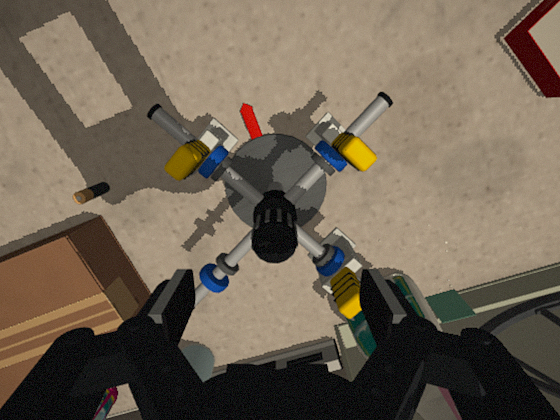

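Knob top is at about (274,243), where (629,31,172) should project, so the tool is centred. The sleeve (213,278) and stop ring (227,263) are visible on the free branch, and the gripper's path down is clear.

carry_out(
  targets=[
    {"dp": [0, 0, 15], "yaw": 0},
    {"dp": [0, 0, 35], "yaw": 0},
    {"dp": [0, 0, 55], "yaw": 0},
    {"dp": [0, 0, 68], "yaw": 0},
    {"dp": [0, 0, 71], "yaw": 0},
    {"dp": [0, 0, 71], "yaw": 0},
    {"dp": [0, 0, 71], "yaw": 0},
  ],
)

```text
clock: 3.38
eef_pos: [629.2, 32.3, 149.0]
tcp_rot: [3.141, 0.001, 2.802]
contact_force: [-0.1, -0.5, -1.1]
opening: 1.001
grasp_force: 0.0
```

carry_out(
  targets=[
    {"dp": [0, 0, 0], "yaw": 0},
    {"dp": [0, 0, 0], "yaw": 0},
    {"dp": [0, 0, 0], "yaw": 0},
    {"dp": [0, 0, 0], "yaw": 0},
    {"dp": [0, 0, 0], "yaw": 0},
    {"dp": [0, 0, 0], "yaw": 0},
  ],
  fingers=-1,
  grip_force=25,
)

```text
clock: 4.12
eef_pos: [628.3, 31.0, 148.7]
tcp_rot: [-3.139, -0.0, 2.802]
contact_force: [-2.7, -6.4, 5.2]
opening: 0.367
grasp_force: 26.3
```

carry_out(
  targets=[
    {"dp": [0, -1, 0], "yaw": 0},
    {"dp": [0, -1, 0], "yaw": 4},
    {"dp": [0, -1, 0], "yaw": 11},
    {"dp": [0, -1, 0], "yaw": 19},
    {"dp": [0, -1, 0], "yaw": 27},
    {"dp": [0, -1, 0], "yaw": 35},
    {"dp": [0, -1, 0], "yaw": 43},
    {"dp": [0, -1, 0], "yaw": 51},
    {"dp": [0, -1, 0], "yaw": 57},
    {"dp": [0, -1, 0], "yaw": 60},
    {"dp": [0, -1, 0], "yaw": 60},
  ],
)

```text
clock: 5.5
eef_pos: [628.3, 30.9, 148.8]
tcp_rot: [-3.141, 0.001, 1.754]
contact_force: [-2.5, -3.5, 6.4]
opening: 0.368
grasp_force: 26.3
```

carry_out(
  targets=[
    {"dp": [0, 0, 0], "yaw": 4},
    {"dp": [0, 0, 0], "yaw": 11},
    {"dp": [0, 0, 0], "yaw": 19},
    {"dp": [0, 0, 0], "yaw": 27},
    {"dp": [0, 0, 0], "yaw": 35},
    {"dp": [0, 0, 0], "yaw": 43},
    {"dp": [0, 0, 0], "yaw": 50},
    {"dp": [0, 0, 0], "yaw": 55},
    {"dp": [0, 0, 0], "yaw": 58},
    {"dp": [0, 0, 0], "yaw": 58},
    {"dp": [0, 0, 0], "yaw": 58},
  ],
)

```text
clock: 6.88
eef_pos: [628.3, 31.0, 148.7]
tcp_rot: [3.141, 0.0, 0.742]
contact_force: [-2.8, -4.3, 5.4]
opening: 0.368
grasp_force: 26.3
```

```bash
python3 - <<'E'
from h import *
np.set_printoptions(precision=1,suppress=True)
s=r.sense(); print(s["clock"],s["eef_pos"],s["tcp_rot"])
m=[]
for n in("scene","side"):
    i=r.grab_frame(n)[:,:,::-1].copy(); cv2.imwrite(f"pics/{n}4.png",i)
    x,y=(245,145) if n=="scene" else (258,165)
    m.append(cv2.resize(i[y:y+90,x:x+120],(400,300),interpolation=cv2.INTER_CUBIC))
c=r.get_calibration("wrist"); np.save("c4.npy",c,allow_pickle=True)
w=r.grab_frame("wrist")[:,:,::-1].copy(); cv2.imwrite("pics/w4.png",w)
v=np.hstack([np.vstack(m),cv2.resize(w,(400,300))[:, :].copy() if 0 else cv2.resize(w,None,fx=.714,fy=.714,interpolation=3)[:600] if 0 else np.vstack([cv2.resize(w,(400,300)),np.zeros((300,400,3),np.uint8)])])
cv2.imwrite("pics/m4.png",cv2.convertScaleAbs(v,alpha=1.5))
E
```

```text
6.875 [628.3  31.  148.7] [3.1 0.  0.7]
```

View pics/m4.png

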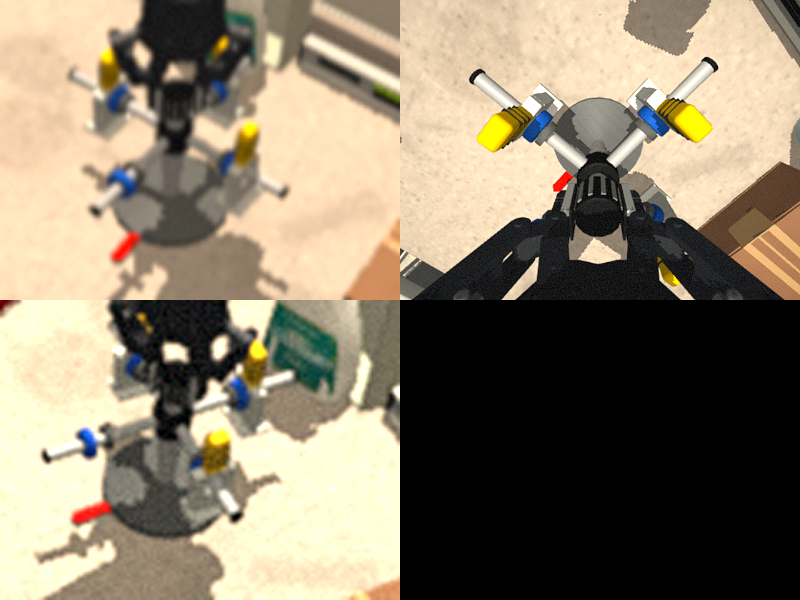

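The free branch now points towards the robot, beside the pointer: tip at scene ≈(274,208) and side ≈(272,211). I'll check the angle against the pointer numerically.

```bash
python3 - <<'E'
from h import *
np.set_printoptions(precision=1,suppress=True)
S,D=r.get_calibration("scene"),r.get_calibration("side"); c=np.load("c4.npy",allow_pickle=True).item()
print("tip",tri(S,(273.8,208.3),D,(272.1,211.5)),"sleeve",tri(S,(281.3,200.2),D,(284.1,207.9)),"ptr",tri(S,(279.8,221.5),D,(280.5,230.4)))
print("scene z110",plane(S,(273.8,208.3),110),plane(D,(272.1,211.5),110),"ptr",plane(S,(279.8,221.5),6),plane(D,(280.5,230.4),6))
# branch black caps in wrist picture by dark blobs near the expected places
i=cv2.imread("pics/w4.png"); g=cv2.cvtColor(i,cv2.COLOR_BGR2GRAY)
for e in((108,106),(434,90)):
    x,y=e; b=(g[y-20:y+20,x-20:x+20]<45).astype(np.uint8); M=cv2.moments(b,True); q=(x-20+M["m10"]/M["m00"],y-20+M["m01"]/M["m00"]); P=plane(c,q,110)
    d=P[:2]-np.array([629,31]); print("cap",q,M["m00"],P,np.hypot(*d),np.degrees(np.arctan2(d[1],d[0])))
# pointer axis in w2,w3
for f,cc in(("w2","c2"),("w3","c3"),("w4","c4")):
    k=np.load(cc+".npy",allow_pickle=True).item(); i=cv2.imread(f"pics/{f}.png"); h=cv2.cvtColor(i,cv2.COLOR_BGR2HSV)
    m=(((h[:,:,0]<6)|(h[:,:,0]>174))&(h[:,:,1]>150)&(h[:,:,2]>90)).astype(np.uint8); m[:,290:]=0
    ct=max(cv2.findContours(m,0,1)[0],key=cv2.contourArea)
    W=np.array([plane(k,p,6)[:2] for p in ct[:,0]]); (cx,cy),(a,b),an=cv2.minAreaRect(W.astype(np.float32)); vx=cv2.fitLine(W.astype(np.float32),2,0,.01,.01).ravel()
    print(f,"ptr ctr",cx,cy,a,b,"min x",W[:,0].min(),"ang axis->ctr",np.degrees(np.arctan2(cy-31,cx-629)),"line",np.degrees(np.arctan2(vx[1],vx[0])))
E
```

```text
tip (array([504.3,  31.1, 105.7]), np.float64(0.2287639807613573)) sleeve (array([545. ,  32.3, 104.4]), np.float64(0.8316652764877972)) ptr (array([534.2,  28.2,   3.1]), np.float64(2.112905715875115))
scene z110 [501.4  28.8 110. ] [503.1  28.1 110. ] ptr [534.3  28.8   6. ] [531.7  24.1   6. ]
cap (105.37724550898204, 105.17365269461078) 167.0 [627.8 160.2 110. ] 129.22548826190942 90.52735876023581
cap (435.23636363636365, 88.06666666666666) 165.0 [757.9  31.2 110. ] 128.88301437271133 0.10119460255707426
w2 ptr ctr 547.5612182617188 29.351730346679688 39.24557113647461 13.579298973083496 min x 527.9611741153241 ang axis->ctr -178.84052780849757 line 1.8728102
w3 ptr ctr 547.0361938476562 28.909774780273438 39.903499603271484 14.672285079956055 min x 527.0896669535432 ang axis->ctr -178.5391706757721 line 1.1236616
w4 ptr ctr 546.501220703125 29.241405487060547 37.94938278198242 13.987113952636719 min x 527.5241724220822 ang axis->ctr -178.77883301104842 line 0.8134978
```

carry_out(
  targets=[
    {"dp": [0, 0, 0], "yaw": -0.5},
    {"dp": [0, 0, 0], "yaw": -1},
    {"dp": [0, 0, 0], "yaw": -1},
    {"dp": [0, 0, 0], "yaw": -1},
  ],
)

```text
clock: 7.52
eef_pos: [628.3, 31.0, 148.7]
tcp_rot: [3.141, 0.0, 0.76]
contact_force: [-1.8, -4.3, 5.9]
opening: 0.367
grasp_force: 26.3
```

carry_out(
  targets=[
    {"dp": [0, 0, 0], "yaw": 0},
    {"dp": [0, 0, 0], "yaw": 0},
    {"dp": [0, 0, 0], "yaw": 0},
    {"dp": [0, 0, 0], "yaw": 0},
    {"dp": [0, 0, -15], "yaw": 0},
    {"dp": [0, 0, -40], "yaw": 0},
    {"dp": [0, 0, -70], "yaw": 0},
    {"dp": [0, 0, -90], "yaw": 0},
    {"dp": [0, 0, -100], "yaw": 0},
  ],
  fingers=1,
)

```text
clock: 8.65
eef_pos: [629.0, 31.4, 250.6]
tcp_rot: [3.14, -0.002, 0.76]
contact_force: [-0.6, 0.0, -0.9]
opening: 0.999
grasp_force: 0.0
```

carry_out(
  targets=[
    {"dp": [-20, 5, 0], "yaw": -2},
    {"dp": [-60, 15, 0], "yaw": -7},
    {"dp": [-110, 28, 0], "yaw": -13},
    {"dp": [-160, 41, 0], "yaw": -19},
    {"dp": [-210, 54, 0], "yaw": -25},
    {"dp": [-260, 66, 0], "yaw": -30},
    {"dp": [-310, 79, 0], "yaw": -35},
    {"dp": [-350, 89, 0], "yaw": -40},
    {"dp": [-385, 98, 0], "yaw": -44},
    {"dp": [-405, 103, 0], "yaw": -46.5},
    {"dp": [-408, 104, 0], "yaw": -46.5},
    {"dp": [-408, 104, 0], "yaw": -46.5},
  ],
)

```text
clock: 10.15
eef_pos: [404.3, -324.7, 248.3]
tcp_rot: [-3.142, -0.0, 1.57]
contact_force: [-0.4, -0.3, 0.2]
opening: 0.997
grasp_force: 0.0
```

```bash
python3 - <<'E'
from h import *
np.set_printoptions(precision=2,suppress=True)
s=r.sense(); print(s["clock"],s["eef_pos"],s["tcp_rot"],s["qpos"])
c=r.get_calibration("wrist"); np.save("c5.npy",c,allow_pickle=True)
w=r.grab_frame("wrist")[:,:,::-1].copy(); cv2.imwrite("pics/w5.png",w)
h=cv2.cvtColor(w,cv2.COLOR_BGR2HSV); m=((h[:,:,0]>18)&(h[:,:,0]<34)&(h[:,:,1]>150)&(h[:,:,2]>60)).astype(np.uint8)
for k in cv2.findContours(m,0,1)[0]:
    if cv2.contourArea(k)>150: print(cv2.boundingRect(k))
u,v=np.round(proj(c,(405,-341,60))).astype(int); print(u,v)
x,y=max(0,u-100),max(0,v-75)
cv2.imwrite("pics/m5.png",cv2.resize(w[y:y+150,x:x+200],(800,600),interpolation=3)); print(x,y)
E
```

```text
10.15 [ 404.31 -324.71  248.26] [-3.14 -0.    1.57] [-0.68  0.18  1.85  0.    1.12 -0.68]
(337, 334, 27, 49)
(223, 222, 31, 24)
(270, 194, 13, 30)
278 202
178 127
```

View pics/m5.png

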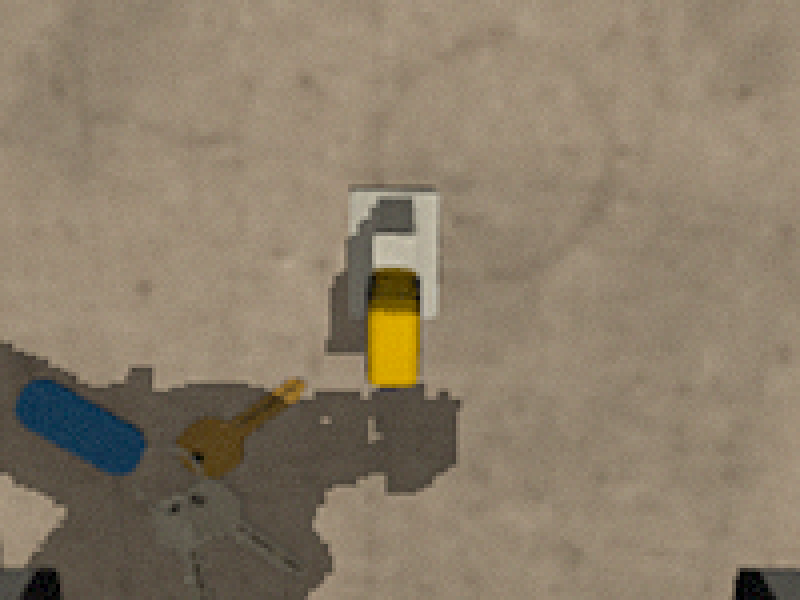

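The close view shows the jig square to the image. Grip top is centred at about (276.5,214) and the foot at about (276.6,190), with no visible yaw.

```bash
python3 - <<'E'
from h import *
np.set_printoptions(precision=1,suppress=True)
c=np.load("c5.npy",allow_pickle=True).item(); S,D=r.get_calibration("scene"),r.get_calibration("side")
f=lambda x,y:(178+x/4,127+y/4)
print("top",plane(c,f(394,348),100),"foot",plane(c,f(394.5,252),5))
print(tri(S,(360.4,298.8),c,f(394,348)),tri(D,(293.2,329.7),c,f(394,348)))
w=cv2.imread("pics/w5.png"); h=cv2.cvtColor(w,cv2.COLOR_BGR2HSV)
m=((h[:,:,0]>18)&(h[:,:,0]<34)&(h[:,:,1]>150)&(h[:,:,2]>60)); m[:, :260]=0; m[:,295:]=0;m[235:]=0
ys,xs=np.nonzero(m&(h[:,:,2]>170)); print(xs.min(),xs.max(),ys.min(),ys.max(),plane(c,(xs.mean(),ys.mean()),100))
for a,b in((349,187),(440,187),(349,318),(438,318)): print(plane(c,f(a,b),5))
E
```

```text
top [ 403.9 -341.6  100. ] foot [ 403.9 -341.2    5. ]
(array([ 404.2, -340.5,  104. ]), np.float64(0.44173258996067943)) (array([ 404.4, -341.2,  101.6]), np.float64(0.530867053513191))
271 281 205 222 [ 403.4 -341.1  100. ]
[ 389.  -319.1    5. ]
[ 418.9 -319.2    5. ]
[ 388.3 -364.4    5. ]
[ 418.7 -364.5    5. ]
```

carry_out(
  targets=[
    {"dp": [-8, -0.5, 20], "yaw": 0},
    {"dp": [-16, -0.5, 55], "yaw": 0},
    {"dp": [-16.5, -0.5, 95], "yaw": 0},
    {"dp": [-16.5, -0.5, 130], "yaw": 0},
    {"dp": [-16.5, -0.5, 158], "yaw": 0},
    {"dp": [-16.5, -0.5, 173], "yaw": 0},
    {"dp": [-16.5, -0.5, 178], "yaw": 0},
    {"dp": [-16.5, -0.5, 178], "yaw": 0},
    {"dp": [-16.5, -0.5, 178], "yaw": 0},
  ],
)

```text
clock: 11.32
eef_pos: [404.3, -342.0, 71.2]
tcp_rot: [3.14, 0.001, 1.571]
contact_force: [0.5, -0.6, -1.0]
opening: 0.996
grasp_force: 0.0
```

carry_out(
  targets=[
    {"dp": [0, 0, 0], "yaw": 0},
    {"dp": [0, 0, 0], "yaw": 0},
    {"dp": [0, 0, 0], "yaw": 0},
    {"dp": [0, 0, 0], "yaw": 0},
    {"dp": [0, 0, 0], "yaw": 0},
    {"dp": [0, 0, 0], "yaw": 0},
    {"dp": [0, 0, 0], "yaw": 0},
  ],
  fingers=-1,
  grip_force=45,
)

```text
clock: 12.2
eef_pos: [403.8, -341.6, 70.4]
tcp_rot: [3.142, 0.0, 1.571]
contact_force: [-0.5, 1.0, 2.6]
opening: 0.157
grasp_force: 46.2
```

carry_out(
  targets=[
    {"dp": [0, 0, -10], "yaw": 0},
    {"dp": [0, 0, -35], "yaw": 0},
    {"dp": [10, 2, -60], "yaw": 0},
    {"dp": [45, 7, -72], "yaw": 0},
    {"dp": [95, 14, -72], "yaw": 0},
    {"dp": [145, 21, -72], "yaw": 0},
    {"dp": [195, 28, -72], "yaw": 0},
    {"dp": [245, 35, -72], "yaw": -1},
    {"dp": [295, 42, -72], "yaw": -1.2},
    {"dp": [335, 47, -72], "yaw": -1.2},
    {"dp": [360, 50, -72], "yaw": -1.2},
    {"dp": [369, 51, -72], "yaw": -1.2},
  ],
)

```text
clock: 13.7
eef_pos: [454.6, 28.7, 142.6]
tcp_rot: [3.141, -0.0, 1.594]
contact_force: [0.3, -0.3, -1.9]
opening: 0.156
grasp_force: 45.6
```

carry_out(
  targets=[
    {"dp": [0, 0, 0], "yaw": 0},
    {"dp": [0, 0, 0], "yaw": 0},
    {"dp": [0, 0, 0], "yaw": 0},
  ],
)

```text
clock: 14.08
eef_pos: [454.4, 26.7, 142.3]
tcp_rot: [-3.141, 0.0, 1.591]
contact_force: [-0.7, 0.9, -2.1]
opening: 0.158
grasp_force: 45.6
```

```bash
python3 - <<'E'
from h import *
np.set_printoptions(precision=3,suppress=True)
s=r.sense(); print(s["clock"],s["eef_pos"],s["tcp_rot"],s["contact_force"])
for n in("scene","side"): cv2.imwrite(f"pics/{n}6.png",r.grab_frame(n)[:,:,::-1])
c=r.get_calibration("wrist"); np.save("c6.npy",c,allow_pickle=True)
w=r.grab_frame("wrist")[:,:,::-1].copy(); cv2.imwrite("pics/w6.png",w)
a=cv2.imread("pics/scene6.png");b=cv2.imread("pics/side6.png")
m=[]
for n,i in(("scene",a),("side",b)):
    C=r.get_calibration(n); u,v=np.round(proj(C,(500,28,110))).astype(int); x,y=u-48,v-36; print(n,x,y)
    m.append(cv2.resize(i[y:y+60,x:x+80],(320,240),interpolation=3))
u,v=np.round(proj(c,(490,28,110))).astype(int); x,y=u-80,v-60; print("w",x,y)
ww=cv2.resize(w[y:y+120,x:x+120],(480,480),interpolation=3)
cv2.imwrite("pics/m6.png",cv2.convertScaleAbs(np.hstack([ww,np.vstack(m)]),alpha=1.5))
E
```

```text
14.075 [454.413  26.703 142.278] [-3.141  0.     1.591] [-0.725  0.933 -2.078]
scene 226 173
side 223 176
w 253 190
```

View pics/m6.png

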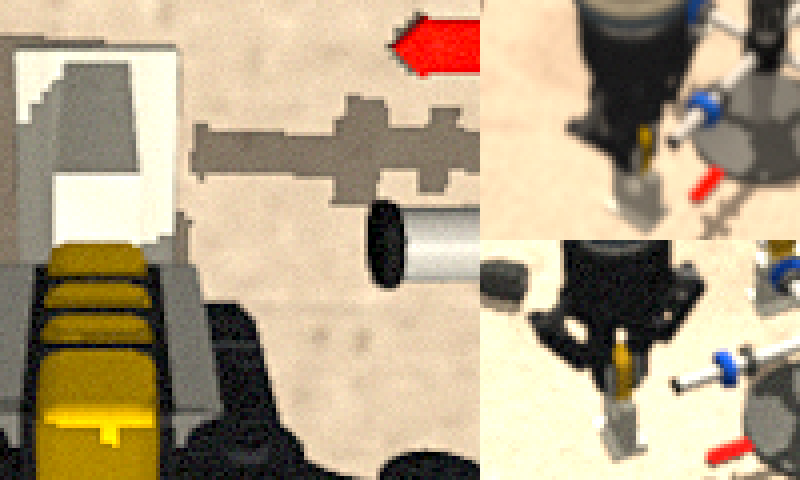

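Wrist crop: the branch end cap is at about (349,251), level in the image and parallel to the jig's axis. The pointer is at y ≈ 201–202, tip x ≈ 350.

```bash
python3 - <<'E'
from h import *
np.set_printoptions(precision=1,suppress=True)
c=np.load("c6.npy",allow_pickle=True).item()
f=lambda x,y:(253+x/4,190+y/4)
print("tip",plane(c,f(368,244),110), plane(c,f(470,245),110),"ptr",plane(c,f(390,45.5),6),plane(c,f(460,46.5),6))
w=cv2.imread("pics/w6.png"); h=cv2.cvtColor(w,cv2.COLOR_BGR2HSV)
# pointer over full picture
m=(((h[:,:,0]<6)|(h[:,:,0]>174))&(h[:,:,1]>150)&(h[:,:,2]>80)).astype(np.uint8); m[260:]=0
for k in cv2.findContours(m,0,1)[0]:
    if cv2.contourArea(k)>60:
        W=np.array([plane(c,p,6)[:2] for p in k[:,0]],np.float32); v=cv2.fitLine(W,2,0,.01,.01).ravel(); print("red",cv2.boundingRect(k),W.min(0),W.max(0),cv2.minAreaRect(W),np.degrees(np.arctan2(v[1],v[0])))
# branch edges by columns, bright vs floor: gradient extremes along each column
g=cv2.GaussianBlur(cv2.cvtColor(w,cv2.COLOR_BGR2GRAY),(0,0),1).astype(float)
for u in range(346,420,6):
    col=g[225:285,u]; d=np.diff(col); print(u,round(225+d.argmax(),1),round(225+d.argmin(),1),end=" | ")
# jig foot
print("\nfoot ",[plane(c,f(x,y),142.3-70.4+3)[:2] for x,y in((14,46),(178,46),(178,240))])
# tip by scene+side
S,D=r.get_calibration("scene"),r.get_calibration("side")
p=(226+(672-480)/4,173+140/4);q=(223+(676-480)/4,176+(384-240)/4)
print(tri(S,p,D,q),tri(S,p,c,f(372,244)),tri(D,q,c,f(372,244)))
for n,C,a in(("S",S,p),("D",D,q)): print(n,a,proj(C,(499.5,28.4,110)))
E
```

```text
tip [497.9  27.1 110. ] [514.1  27.3 110. ] ptr [526.1  28.7   6. ] [543.1  28.8   6. ]
red (351, 194, 43, 15) [526.5  22.1] [567.3  36.9] ((546.8672485351562, 29.45995330810547), (40.700504302978516, 14.231498718261719), 1.151224970817566) 0.9678528
346 260 239 | 352 261 240 | 358 237 240 | 364 237 241 | 370 232 240 | 376 232 240 | 382 232 240 | 388 232 240 | 394 233 240 | 400 241 259 | 406 272 259 | 412 273 225 | 418 274 227 | 
foot  [array([439.3,  48.1]), array([469.1,  48.7]), array([470.7,   9.7])]
(array([503.7,  29.6, 107.1]), np.float64(0.9514005927028961)) (array([499.2,  27.8, 112.8]), np.float64(1.3671557558155882)) (array([500.5,  26.6, 109.4]), np.float64(1.6811127881995844))
S (274.0, 208.0) [273.5 208.7]
D (272.0, 212.0) [271.  211.8]
```

carry_out(
  targets=[
    {"dp": [0.7, 6, 0], "yaw": 0},
    {"dp": [0.7, 16, 0], "yaw": 0},
    {"dp": [0.7, 26, 0], "yaw": 0},
    {"dp": [0.7, 32, 0], "yaw": 0},
    {"dp": [0.7, 36, 0], "yaw": 0},
    {"dp": [0.7, 39, 0], "yaw": 0},
    {"dp": [0.7, 42, 0], "yaw": 0},
    {"dp": [0.7, 45, 0], "yaw": 0},
    {"dp": [0.7, 45, 0], "yaw": 0},
  ],
)

```text
clock: 15.35
eef_pos: [499.7, 29.2, 142.3]
tcp_rot: [3.141, 0.0, 1.592]
contact_force: [0.7, -0.9, -1.2]
opening: 0.159
grasp_force: 45.6
```

carry_out(
  targets=[
    {"dp": [0, 3, 0], "yaw": 0},
    {"dp": [0, 7, 0], "yaw": 0},
    {"dp": [0, 11, 0], "yaw": 0},
    {"dp": [0, 15, 0], "yaw": 0},
    {"dp": [0, 19, 0], "yaw": 0},
    {"dp": [0, 23, 0], "yaw": 0},
    {"dp": [0, 25, 0], "yaw": 0},
    {"dp": [0, 25, 0], "yaw": 0},
    {"dp": [0, 25, 0], "yaw": 0},
  ],
)

```text
clock: 16.48
eef_pos: [524.3, 29.7, 142.2]
tcp_rot: [-3.141, 0.0, 1.592]
contact_force: [-0.0, -1.1, -1.9]
opening: 0.158
grasp_force: 45.6
```

carry_out(
  targets=[
    {"dp": [0, 1, 0], "yaw": 0},
    {"dp": [0, 2, 0], "yaw": 0},
    {"dp": [0, 3, 0], "yaw": 0},
    {"dp": [0, 4, 0], "yaw": 0},
    {"dp": [0, 5, 0], "yaw": 0},
    {"dp": [0, 6, 0], "yaw": 0},
    {"dp": [0, 7, 0], "yaw": 0},
    {"dp": [0, 8, 0], "yaw": 0},
  ],
)

```text
clock: 17.48
eef_pos: [531.4, 29.8, 142.0]
tcp_rot: [-3.139, 0.0, 1.592]
contact_force: [-5.2, -0.1, 1.0]
opening: 0.16
grasp_force: 45.8
```

```bash
python3 - <<'E'
from h import *
np.set_printoptions(precision=1,suppress=True)
s=r.sense(); print(s["clock"],s["eef_pos"],s["tcp_rot"],s["contact_force"])
m=[]
for n in("scene","side"):
    i=r.grab_frame(n)[:,:,::-1].copy(); cv2.imwrite(f"pics/{n}7.png",i)
    C=r.get_calibration(n); u,v=np.round(proj(C,(525,28,90))).astype(int); x,y=u-35,v-30; print(n,x,y)
    m.append(cv2.resize(i[y:y+60,x:x+70],(350,300),interpolation=3))
c=r.get_calibration("wrist"); np.save("c7.npy",c,allow_pickle=True)
w=r.grab_frame("wrist")[:,:,::-1].copy(); cv2.imwrite("pics/w7.png",w)
u,v=np.round(proj(c,(525,28,110))).astype(int); x,y=u-60,v-80; print("w",x,y)
cv2.imwrite("pics/m7.png",cv2.convertScaleAbs(np.hstack([cv2.resize(w[y:y+160,x:x+120],(450,600),interpolation=3),np.vstack(m)]),alpha=1.5))
E
```

```text
17.475 [531.4  29.8 142. ] [-3.1  0.   1.6] [-5.2 -0.1  1. ]
scene 244 178
side 244 184
w 206 173
```

View pics/m7.png

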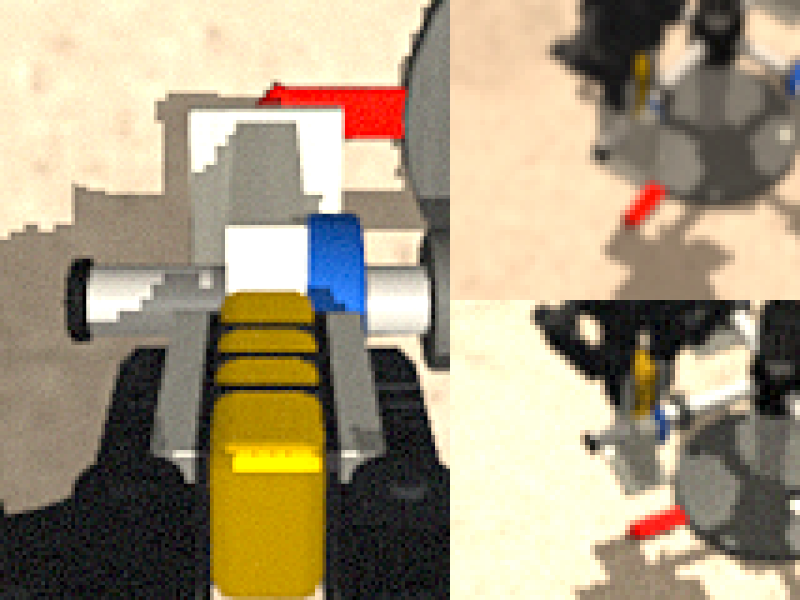

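The jig is threaded on the branch and square, with its plate flat on the blue sleeve (crop x ≈ 308). About 11 mm of gap remains to the stop ring (crop x ≈ 428). The cap is at crop (78,300), parallel to the pointer.

carry_out(
  targets=[
    {"dp": [0, 1, 0], "yaw": 0},
    {"dp": [0, 2, 0], "yaw": 0},
    {"dp": [0, 3, 0], "yaw": 0},
    {"dp": [0, 4, 0], "yaw": 0},
    {"dp": [0, 5, 0], "yaw": 0},
    {"dp": [0, 6, 0], "yaw": 0},
    {"dp": [0, 7, 0], "yaw": 0},
    {"dp": [0, 8, 0], "yaw": 0},
  ],
)

```text
clock: 18.62
eef_pos: [540.5, 30.0, 142.2]
tcp_rot: [-3.141, 0.0, 1.592]
contact_force: [-5.5, 0.6, -4.2]
opening: 0.158
grasp_force: 45.2
```

carry_out(
  targets=[
    {"dp": [0, 0.5, 0], "yaw": 0},
    {"dp": [0, 1, 0], "yaw": 0},
  ],
)

```text
clock: 18.88
eef_pos: [541.5, 30.0, 142.3]
tcp_rot: [3.142, 0.0, 1.592]
contact_force: [-4.0, 0.2, -4.5]
opening: 0.159
grasp_force: 45.2
```

carry_out(
  targets=[
    {"dp": [0, 0.5, 0], "yaw": 0},
    {"dp": [0, 0.5, 0], "yaw": 0},
  ],
)

```text
clock: 19.12
eef_pos: [542.1, 30.1, 142.3]
tcp_rot: [3.141, 0.0, 1.592]
contact_force: [-3.8, -0.1, -3.5]
opening: 0.163
grasp_force: 45.1
```

carry_out(
  targets=[
    {"dp": [0, 0.5, 0], "yaw": 0},
    {"dp": [0, 0.5, 0], "yaw": 0},
  ],
)

```text
clock: 19.38
eef_pos: [542.6, 30.1, 142.3]
tcp_rot: [3.141, -0.0, 1.592]
contact_force: [-4.7, 0.1, -2.6]
opening: 0.157
grasp_force: 45.2
```

```bash
cat > gap.py <<'E'
from h import *
s=r.sense(); c=r.get_calibration("wrist"); w=r.grab_frame("wrist")[:,:,::-1].copy(); cv2.imwrite("pics/gap_%d.png"%(s["clock"]*1000),w)
h=cv2.cvtColor(w,cv2.COLOR_BGR2HSV); m=((h[:,:,0]>100)&(h[:,:,0]<125)&(h[:,:,1]>150)&(h[:,:,2]>60)); m[:, :250]=0;m[:,340:]=0; m[:200]=0;m[300:]=0
ys,xs=np.nonzero(m); print(xs.min(),xs.max(),ys.min(),ys.max(),s["contact_force"],s["eef_pos"])
print(cv2.cvtColor(w,cv2.COLOR_BGR2GRAY)[244:256:3,xs.max()-6:xs.max()+25])
E
python3 gap.py; python3 - <<'E'
import cv2; w=cv2.imread("pics/w7.png"); print(cv2.cvtColor(w,cv2.COLOR_BGR2GRAY)[244:256:3,297:330])
E
```

```text
288 303 230 256 [-4.65076922  0.06205392 -2.5730447 ] [542.58816364  30.07199337 142.31048711]
[[ 70  65  73  67  61  53  52  75  79  82  72  75  74  73  70  67  81  91
   88  85  88  91  91  94  94  94  93  94  92  91  88]
 [ 72  77  77  77  71  65  51  77  92  90  83  86  80  77  78  70 109 134
  139 137 138 138 140 139 140 134 139 143 138 137 139]
 [ 87  76  77  81  72  64  55  80  98  95  90  94  90  88  87  79 119 155
  167 161 158 163 164 163 159 163 164 166 163 160 160]
 [ 85  83  88  85  82  70  44  72  96  96  95  98  96  95  86  79 152 202
  206 207 209 207 207 206 207 207 202 205 205 207 204]]
[[ 68  68  61  67  62  52  57  72  68  68  70  71  70  67  71  75  71  71
   75  76  83  82  64  32  41  72  81  76  77  73  72  72  74]
 [ 71  70  68  72  66  52  81 122 137 130 129 130 132 130 133 127 134 132
  128 133 132 135 126  71  26  77  87  87  82  76  77  79  76]
 [ 83  78  74  82  74  59  81 140 162 158 159 154 154 156 151 152 158 157
  153 155 156 157 166 108  18  71  97  92  92  89  83  87  85]
 [ 69  83  91  83  76  60  99 182 209 199 201 200 203 197 200 198 199 201
  202 197 199 200 214 139  12  66  99 101  97  93  90  93  86]]
```

The sleeve now appears to touch the stop ring. I'll make small pushes and watch for the force to rise.

carry_out(
  targets=[
    {"dp": [0, 0.4, 0], "yaw": 0},
    {"dp": [0, 0.4, 0], "yaw": 0},
  ],
)

```text
clock: 19.68
eef_pos: [542.8, 30.1, 142.3]
tcp_rot: [-3.141, 0.0, 1.592]
contact_force: [-5.4, 0.5, -2.7]
opening: 0.159
grasp_force: 45.3
```

carry_out(
  targets=[
    {"dp": [0, 0.4, 0], "yaw": 0},
    {"dp": [0, 0.4, 0], "yaw": 0},
  ],
)

```text
clock: 19.92
eef_pos: [542.8, 30.1, 142.3]
tcp_rot: [-3.141, 0.0, 1.592]
contact_force: [-6.0, -1.2, -0.7]
opening: 0.155
grasp_force: 45.6
```

carry_out(
  targets=[
    {"dp": [0, 0.4, 0], "yaw": 0},
    {"dp": [0, 0.4, 0], "yaw": 0},
  ],
)

```text
clock: 20.18
eef_pos: [542.9, 30.1, 142.3]
tcp_rot: [-3.14, -0.0, 1.592]
contact_force: [-7.5, -0.6, 0.5]
opening: 0.154
grasp_force: 45.7
```

```bash
python3 gap.py
```

```text
288 303 230 256 [-7.52380703 -0.6401701   0.47458858] [542.90068594  30.08831183 142.2950903 ]
[[ 67  72  64  65  65  50  78  83  80  77  75  67  71  68  68  67  76  82
   85  91  87  94  90  94  90  99  91  90  92  94  94]
 [ 72  69  78  68  66  61  70  87  84  89  83  86  83  80  74  78 119 141
  138 134 136 138 138 136 137 140 136 137 136 140 135]
 [ 80  81  78  78  69  58  60  89 101  96  93  89  90  90  84  83 142 166
  159 160 160 163 162 162 161 159 158 159 165 162 158]
 [ 87  90  82  86  77  74  56  83  98 102  94  93  95  93  86  72 181 209
  206 206 206 205 205 208 204 204 204 205 205 206 202]]
```

Home: the TCP has stopped, the force is 7.5 N and the sleeve is against the ring. I'll relieve the push, lower the jig onto the branch and let go.

carry_out(
  targets=[
    {"dp": [0, -0.4, 0], "yaw": 0},
    {"dp": [0, -0.8, 0], "yaw": 0},
    {"dp": [0, -0.8, 1], "yaw": 0},
    {"dp": [0, -0.8, 2], "yaw": 0},
    {"dp": [0, -0.8, 3], "yaw": 0},
    {"dp": [0, -0.8, 3], "yaw": 0},
  ],
)

```text
clock: 20.98
eef_pos: [542.8, 30.1, 139.5]
tcp_rot: [-3.141, -0.0, 1.592]
contact_force: [-6.3, 0.1, -0.1]
opening: 0.16
grasp_force: 45.9
```

carry_out(
  targets=[
    {"dp": [0, -0.4, 0], "yaw": 0},
    {"dp": [0, -0.8, 0.3], "yaw": 0},
    {"dp": [0, -0.8, 0.5], "yaw": 0},
    {"dp": [0, -0.8, 0.5], "yaw": 0},
  ],
)

```text
clock: 21.48
eef_pos: [542.6, 30.1, 139.1]
tcp_rot: [3.141, -0.0, 1.592]
contact_force: [-4.4, 0.1, 1.2]
opening: 0.154
grasp_force: 46.0
```

carry_out(
  targets=[
    {"dp": [0, 0, 0], "yaw": 0},
    {"dp": [0, 0, 0], "yaw": 0},
    {"dp": [0, 0, 0], "yaw": 0},
    {"dp": [0, 0, 0], "yaw": 0},
    {"dp": [0, 0, 0], "yaw": 0},
  ],
  fingers=0,
)

```text
clock: 22.1
eef_pos: [542.2, 30.1, 138.8]
tcp_rot: [3.141, 0.0, 1.592]
contact_force: [-0.0, -0.1, 0.3]
opening: 0.501
grasp_force: 0.0
```

carry_out(
  targets=[
    {"dp": [0, 0, -8], "yaw": 0},
    {"dp": [0, 0, -20], "yaw": 0},
    {"dp": [0, 0, -40], "yaw": 0},
    {"dp": [0, 0, -65], "yaw": 0},
    {"dp": [0, 0, -90], "yaw": 0},
    {"dp": [0, 0, -105], "yaw": 0},
    {"dp": [0, 0, -110], "yaw": 0},
    {"dp": [0, 0, -110], "yaw": 0},
  ],
)

```text
clock: 23.1
eef_pos: [541.9, 30.1, 248.6]
tcp_rot: [-3.141, -0.0, 1.592]
contact_force: [-0.7, -0.5, -1.1]
opening: 0.501
grasp_force: 0.0
```

```bash
python3 - <<'E'
from h import *
np.set_printoptions(precision=1,suppress=True)
s=r.sense(); print(s["clock"],s["eef_pos"],s["contact_force"],s["opening"])
c=r.get_calibration("wrist"); w=r.grab_frame("wrist")[:,:,::-1].copy(); cv2.imwrite("pics/w9.png",w)
h=cv2.cvtColor(w,cv2.COLOR_BGR2HSV)
print("expect tip",proj(c,(499,28.3,110)),"grip top",proj(c,(543,29.4,168.5)),"sleeve",proj(c,(554,29.5,120)))
for nm,lo,hi in(("blue",100,125),("yellow",18,34)):
    m=((h[:,:,0]>lo)&(h[:,:,0]<hi)&(h[:,:,1]>150)&(h[:,:,2]>60)).astype(np.uint8)
    for k in cv2.findContours(m,0,1)[0]:
        if cv2.contourArea(k)>40: print(nm,cv2.boundingRect(k),cv2.minAreaRect(k))
m=(((h[:,:,0]<6)|(h[:,:,0]>174))&(h[:,:,1]>150)&(h[:,:,2]>80)).astype(np.uint8)
for k in cv2.findContours(m,0,1)[0]:
    if cv2.contourArea(k)>60: print("red",cv2.boundingRect(k),cv2.minAreaRect(k))
g=cv2.cvtColor(w,cv2.COLOR_BGR2GRAY); u,v=np.round(proj(c,(500,28.3,110))).astype(int)
b=(g[v-12:v+12,u-12:u+12]<45).astype(np.uint8); M=cv2.moments(b,True)
if M["m00"]: q=(u-12+M["m10"]/M["m00"],v-12+M["m01"]/M["m00"]); print("cap",M["m00"],q,plane(c,q,110))
ds=[]
for n in("scene","side"): cv2.imwrite(f"pics/{n}9.png",r.grab_frame(n)[:,:,::-1])
E
```

```text
23.1 [541.9  30.1 248.6] [-0.7 -0.5 -1.1] 0.5010657203506197
expect tip [233.1 201.9] grip top [278.1 223.5] sleeve [289.6 205. ]
blue (137, 409, 10, 9) ((141.8000030517578, 413.4000549316406), (8.049844741821289, 8.049844741821289), 26.56505012512207)
blue (345, 259, 28, 17) ((358.54766845703125, 267.4037780761719), (27.232994079589844, 14.752867698669434), 4.573921203613281)
blue (432, 188, 16, 29) ((439.8528747558594, 201.88027954101562), (28.303382873535156, 14.704909324645996), 87.95458984375)
blue (285, 188, 10, 29) ((289.5, 202.0), (28.0, 9.0), 90.0)
blue (356, 125, 34, 12) ((372.5015563964844, 130.47230529785156), (32.78278350830078, 10.428363800048828), 3.1798300743103027)
yellow (154, 404, 21, 15) ((164.92526245117188, 411.96087646484375), (9.783419609069824, 22.072349548339844), 72.6459732055664)
yellow (352, 278, 35, 36) ((369.0621643066406, 295.4637145996094), (45.348384857177734, 22.386266708374023), 59.74356460571289)
yellow (269, 205, 17, 30) ((277.0, 219.5), (29.0, 16.0), 90.0)
yellow (449, 197, 48, 39) ((472.0280456542969, 215.93763732910156), (50.42926025390625, 29.865428924560547), 24.227745056152344)
yellow (271, 197, 14, 7) ((277.5, 200.0), (6.0, 13.0), 90.0)
yellow (378, 107, 37, 20) ((396.0, 116.5), (19.0, 36.0), 90.0)
cap 44.0 (np.float64(233.9090909090909), np.float64(202.02272727272728)) [499.7  28.2 110. ]
```

```bash
python3 - <<'E'
import cv2; w=cv2.imread("pics/w9.png"); print(cv2.cvtColor(w,cv2.COLOR_BGR2GRAY)[196:214:3,276:312]); print(w[200,278:300].tolist())
E
```

```text
[[112 116 113 113 111 109 130 170 114  49  59  59  66  66  62  61  64  60
   52  63  72  68  68  67  54  49  50  43  45  49  45  48  41  51  48  43]
 [ 52  57  56  53  51  54  46  31  18  31  64  76  67  70  68  64  69  66
   54  69  83  84  82  73  77 121 143 135 134 136 127 136 136 136 135 135]
 [ 59  51  53  56  63  56  60  57  37  17  60  76  74  74  71  66  79  73
   59  70  85  87  80  79  87 164 188 180 176 181 182 179 179 179 183 183]
 [ 63  67  67  70  64  68  68  55  35  22  34  68  64  71  80  69  69  70
   61  64  81  82  83  77  86 134 154 149 150 147 149 148 146 149 147 145]
 [ 75  79  78  82  77  79  81  80  79  70  57  60  65  65  63  69  68  74
   50  63  74  80  73  78  81 103 115 115 111  98 100 103 102 105  97 100]
 [156 157 159 158 158 157 156 153 146 117  71  46  60  69  64  62  65  64
   57  62  69  70  71  64 102 146 159 154 155 162 118  86  81  59  42  44]]
[[0, 87, 110], [0, 87, 116], [0, 95, 118], [0, 90, 114], [0, 90, 114], [0, 71, 95], [0, 51, 66], [30, 25, 31], [141, 76, 32], [164, 84, 29], [155, 79, 25], [151, 78, 19], [156, 82, 33], [150, 78, 20], [154, 81, 32], [158, 78, 20], [115, 59, 31], [71, 75, 76], [79, 90, 91], [79, 88, 84], [70, 82, 78], [71, 74, 74]]
```

The sleeve is against the ring and the jig is hanging upright against the sleeve. The branch is over the pointer and the gripper is clear, so I'm handing in.

```bash
python3 -c "
from rig import r
print(r.sign_off())"
```

```text
the job is handed in; nothing more can be done
None
```

I turned the tree so its free branch stands over the pointer to within about 1°, hung the loose jig on it, pushed the sleeve home against its stop at about 7.5 N, let go and handed the job in at about 23 s; the battery, torch and red box were left alone.

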